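Switch the bench on in order

TASK

Switch on this bench's equipment in its start-up order by pressing three push keys with the fingertips: first the large round key, then the square key, then the long bar key, each lightly but fully down (a pressed key stays down). Leave the small round key up, do not lift, tip or shove the switch boxes, and do not knock the vial and cups standing among them.

Things in the scene. Friction and masses are not known exactly. Their poses are not given: they have to be found in the camera images.
- big_round: loose grey switch box, 70 (x) x 78 (y) mm, flat top 42 mm above the bench, about 0.6 kg, on rubber feet, standing flat, with one large round key, 44 mm across, in the middle of its top. Origin: centre of the underside, z up; small dark window on its -x face
- big_round_key_top (a point): centre of the top face of that box's key (it goes down with the key); 62 mm above the bench when the key is up, 54 mm when it is down and let go
- big_round_key (a joint): how far that key is pushed down, m: 0 up (it starts within 1 mm of that), 0.008 fully down against its stop. The key resists with a steady 3 N or so and stays where it is left. Its cap is soft-sprung on it (1 N per mm, 8 mm of give, springs back), so under the finger the cap first sinks 3 mm, then the key moves, and after about 11 mm in all it is home and only the cap gives further
- square: loose grey switch box, 70 (x) x 78 (y) mm, flat top 42 mm above the bench, about 0.6 kg, on rubber feet, standing flat, with one square key, 30 x 30 mm, in the middle of its top. Origin: centre of the underside, z up; small dark window on its -x face
- square_key_top (a point): centre of the top face of that box's key (it goes down with the key); 62 mm above the bench when the key is up, 54 mm when it is down and let go
- square_key (a joint): how far that key is pushed down, m: 0 up (it starts within 1 mm of that), 0.008 fully down against its stop. The key resists with a steady 3 N or so and stays where it is left. Its cap is soft-sprung on it (1 N per mm, 8 mm of give, springs back), so under the finger the cap first sinks 3 mm, then the key moves, and after about 11 mm in all it is home and only the cap gives further
- bar: loose grey switch box, 70 (x) x 78 (y) mm, flat top 42 mm above the bench, about 0.6 kg, on rubber feet, standing flat, with one long narrow bar key, 16 mm along the box's x by 58 mm along its y, in the middle of its top. Origin: centre of the underside, z up; small dark window on its -x face
- bar_key_top (a point): centre of the top face of that box's key (it goes down with the key); 62 mm above the bench when the key is up, 54 mm when it is down and let go
- bar_key (a joint): how far that key is pushed down, m: 0 up (it starts within 1 mm of that), 0.008 fully down against its stop. The key resists with a steady 3 N or so and stays where it is left. Its cap is soft-sprung on it (1 N per mm, 8 mm of give, springs back), so under the finger the cap first sinks 3 mm, then the key moves, and after about 11 mm in all it is home and only the cap gives further
- small_round: loose grey switch box, 70 (x) x 78 (y) mm, flat top 42 mm above the bench, about 0.6 kg, on rubber feet, standing flat, with one small round key, only 18 mm across; this one stays off, in the middle of its top. Origin: centre of the underside, z up; small dark window on its -x face
- small_round_key_top (a point): centre of the top face of that box's key (it goes down with the key); 62 mm above the bench when the key is up, 54 mm when it is down and let go
- small_round_key (a joint): how far that key is pushed down, m: 0 up (it starts within 1 mm of that), 0.008 fully down against its stop. The key resists with a steady 3 N or so and stays where it is left. Its cap is soft-sprung on it (1 N per mm, 8 mm of give, springs back), so under the finger the cap first sinks 3 mm, then the key moves, and after about 11 mm in all it is home and only the cap gives further
- vial: a small brown capped vial, 22 mm wide, 48 mm tall, loose, a bystander; origin: centre of its underside
- cup_white: a screw-lid specimen cup with a white lid, 62 mm wide, 70 mm tall, loose, a bystander; origin: centre of its underside
- cup_yellow: a screw-lid specimen cup with a yellow lid, 62 mm wide, 70 mm tall, loose, a bystander; origin: centre of its underside
Not all that is in view belongs to the job. Leave any green look-alike of the square alone.

How it is judged:
By the outcome, as a careful person would: the job done as asked, in the order asked, and still so for the second after the job is handed in, with the robot touching nothing.
It also fails if it takes over 48 s, if anything falls off the work surface, if the arm or the gripper's body presses on something with over 40 N, if the wrist force passes 120 N, or if a joint passes its speed limit or range.

ROBOT

A 6-joint arm with a two-finger parallel gripper is mounted at the origin on a cart in front of the work surface, level with it; the furniture and walls round the work are solid. World frame = base frame: x ahead of the robot, y to its left, z up, the work surface at z = 0. Lengths are in m, angles in degrees, forces in N, time in s.
With the tool pointing down it reaches from about 0.35 to 0.875 m from the base axis. Payload 4.2 kg.
Tool frame: the origin (TCP) lies between the finger pads; the fingertips stand 11 mm ahead of it and the grasp point (between the pads) lies 8 mm behind it; z points along the fingers, y is the direction in which the jaws open and shut (so a half turn about z gives the same grasp; the last joint's range is limited). The gripper opens to 87 mm and grips with 3 to 60 N. Pads are 19 mm wide; open, the fingers measure 117 mm over their backs; the gripper's body (75 mm by 190 mm) begins 51 mm behind the grasp point.
Start: joints at [-61.043, 22.042, 0.453, 0, -68.411, -14.817], TCP at [0.153, -0.606, 0.234] pointing down, gripper open.
Joint ranges: [-179.83, 179.83], [-69.29, 118.12], [-61.27, 80.66], [-181.25, 117.63], [-171.15, -9.14], [-177.46, 177.46]. Speed limits (degrees/s): [159.86, 159.86, 180, 180, 180, 180].

INTERFACE

Orientations are given as a 3x3 rotation matrix whose columns are the frame's x, y, z axes.
In Python, from station import sense, capture, get_calibration, finish_job, search_frame, cut_out gives the robot as it stands.
- The arm moves only by the tool arm_command, never from a script. Its argument "rows" is a list of rows, each an object with "fingers": the opening in per cent of the stroke, from 0 (shut) to 100 (fully open); "travel": the shift along the tool's x, y, z in cm, a list of three; "roll": the turn about the tool's z in degrees. A call has 1 to 10 rows; each row is the pose to reach, as a shift and turn from the pose commanded when the call began, along the tool's axes at that moment; what a row does not reach only later rows make up. A row lasts 1/10 s, in which the tool goes at most 50 mm and 8.59 degrees, less where a joint would pass 70% of its speed; a pose out of reach is approached as far as the arm can. A call with a gripper value outside its range is refused whole. The fingers move at their own pace and stop on an object; the grip force is fixed at half the most. Time passes only in rows, so rows that repeat a pose let the fingers close. It gives the time, the measured TCP pose, the force and the opening at its end, in the units of the state.
- sense(): the state, without advancing time (a new reading comes with each control period).
- capture(name): name is "side" or "top" or "wrist"; returns (picture, depth): 400x640x3 uint8, red, green, blue; 400x640 float32, m along the optical axis (not along the pixel's ray), 0 where there is no reading.
- get_calibration(name): a dict with "fov_y" (degrees; the focal length in pixels is half the picture's height over the tangent of half this angle, whatever the lens; pixels are square), "cx", "cy" (the principal point, pixels), "distortion" ([k1, k2, p1, p2, k3] as OpenCV has them; the pictures are not rectified), "origin" and "attitude" of the camera in the world; the wrist camera has in their place "mount" (4x4, takes a point from camera to tool coordinates, whose origin is the TCP and whose axes are the flange's). Camera axes: x right, y down, z forward; pixel columns grow to the right and rows downward; lengths in m; the calibration is good to about 2 mm. A picture is of the moment at which its call begins: read the wrist's pose just before it. get_calibration takes no time and is no camera call.
- finish_job(): hands the job in, once; it reports no verdict.
Trained networks look in the newest picture that a camera, given by its name, has taken for a name from the list of things; names that differ only in an ending like _2 or _b are one class to them, and where a whole thing is asked for, a point or a joint stands for the part that bears it (a point fixed in the world has none). Each returns a list of dicts, best first, with "p" (0 to 1); they miss things now and then, are a little off and sometimes report something else, mostly with a low value. They report only what shows in the picture. A call takes as long as a camera call. They do not tell look-alikes from the thing itself.
- search_frame(camera, label): "position" ([x, y, z] in m, in world coordinates, good to about 4 mm: the middle of the surface that is visible of it).
- cut_out(camera, label): "mask" (400x640 bool, what is visible of it).
The state is a dict: "time_s": time; "joints": joint angles; "joint_velocities": joint speeds; "effort": joint torques, N m; "tcp_pos": TCP position; "ee_rot": TCP orientation; "wrist_force": force on the tool from outside, world axes, zero at the start; "moment": the same for the moment, N m; "gripper_width": opening from 0.0 (shut) to 1.0 (fully open).
Only numpy, scipy, OpenCV 4.12 (cv2) and the standard library are available. Lean on these libraries where they do the work, as an engineer would, in place of code of your own. Each camera call takes 0.05 s, during which the arm holds its last target. There are 200 camera calls.

## Working session

There is one attempt and no reset: what is moved stays moved. The work goes in short steps, Python scripts to look and compute and a tool call to move; the robot and the scene stay as the last step left them, time stands still between calls to the robot, and variables do not carry over. Pictures are saved under pics/ and viewed, about 8 in all and at most 12, crops included, and the job is handed in when it is done.

Besides the shell and the picture viewer there is one more tool, called by a JSON object that holds its "fn" and its "kwargs". arm_command: Moves the arm, as the interface text tells. Its arguments: {"type":"object","properties":{"rows":{"type":"array","items":{"type":"object","properties":{"fingers":{"type":"number"},"travel":{"type":"array","items":{"type":"number"}},"roll":{"type":"number"}}}}},"required":["rows"]}

```bash
mkdir -p pics; cat > h.py <<'E'
import numpy as np,cv2
from station import *
def save(n,p,crop=None,s=1):
    if crop: p=p[crop[1]:crop[3],crop[0]:crop[2]]
    p=cv2.resize(p,None,fx=s,fy=s,interpolation=cv2.INTER_CUBIC)
    cv2.imwrite('pics/'+n,p[:,:,::-1])
def K(c):
    f=200/np.tan(np.radians(c['fov_y'])/2); return np.array([[f,0,c['cx']],[0,f,c['cy']],[0,0,1.]])
def pose(name,st=None):
    c=get_calibration(name)
    if 'mount' in c:
        T=np.eye(4);T[:3,:3]=st['ee_rot'];T[:3,3]=st['tcp_pos'];M=T@np.array(c['mount']);return c,M[:3,:3],M[:3,3]
    return c,np.array(c['attitude']),np.array(c['origin'])
def world(name,uv,d=None,z=None,st=None):
    c,R,o=pose(name,st)
    n=cv2.undistortPoints(np.array(uv,float).reshape(-1,1,2),K(c),np.array(c['distortion'])).reshape(-1,2)
    r=np.c_[n,np.ones(len(n))]
    if d is not None: return (r*np.array(d).reshape(-1,1))@R.T+o
    r=r@R.T; return o+r*((z-o[2])/r[:,2])[:,None]
def project(name,P,st=None):
    c,R,o=pose(name,st); q=(np.array(P,float).reshape(-1,3)-o)@R
    return cv2.projectPoints(q,np.zeros(3),np.zeros(3),K(c),np.array(c['distortion']))[0].reshape(-1,2)
E
python3 - <<'E'
from h import *
s=sense();print(s)
for n in('top','side'):
    print(get_calibration(n))
p,d=capture('top');np.save('top_d.npy',d);save('top.png',p,s=1.25)
for l in['big_round','square','bar','small_round','big_round_key_top','square_key_top','bar_key_top','small_round_key_top','vial','cup_white','cup_yellow']:
    for r in search_frame('top',l)[:4]:
        print(l,round(r['p'],2),np.round(r['position'],3),project('top',r['position']).round(0))
p,d=capture('side');save('side.png',p,s=1.25)
E
```

```text
{'time_s': 0.0, 'joints': array([-6.10447779e+01,  2.20909145e+01,  3.77071461e-01, -2.86738189e-02,
       -6.84102992e+01, -1.48161198e+01]), 'joint_velocities': array([ 0.10716735, -0.05995226,  0.0026883 , -0.05331708, -0.09226562,
        0.0567293 ]), 'effort': array([-5.52002075e-04, -3.90672112e+01,  1.87398559e+01,  4.21966508e+00,
        1.09457213e-02, -1.93088026e-04]), 'tcp_pos': array([ 0.15253665, -0.60548666,  0.23244028]), 'ee_rot': array([[-9.69750586e-01, -2.44097089e-01, -6.41755969e-04],
       [-2.44097910e-01,  9.69748272e-01,  2.12109582e-03],
       [ 1.04588429e-04,  2.21358520e-03, -9.99997545e-01]]), 'wrist_force': array([ 0.12620747,  0.44731821, -0.47070169]), 'moment': array([-0.01077766,  0.03585224, -0.00778039]), 'gripper_width': 0.9974962911470187}
{'fov_y': 53.64136141745076, 'cx': 321.40124755770023, 'cy': 202.4784804664508, 'distortion': array([-0.00444957,  0.        ,  0.        ,  0.        ,  0.        ]), 'origin': array([ 0.31474728, -0.08843204,  1.16761194]), 'attitude': array([[ 0.02708811, -0.98616366,  0.16354654],
       [-0.99960384
[... 370 characters left out ...]
 [-0.03831819, -0.54797056,  0.83561952],
       [ 0.02285556, -0.8364955 , -0.54749694]])}
big_round 0.7 [ 0.612 -0.007  0.044] [[299. 165.]]
square 0.97 [ 0.695 -0.327  0.044] [[409. 140.]]
square 0.94 [ 0.403 -0.104  0.04 ] [[331. 237.]]
square 0.73 [ 0.297 -0.221  0.044] [[372. 276.]]
bar 0.97 [0.473 0.043 0.039] [[280. 211.]]
bar 0.35 [ 0.404 -0.105  0.04 ] [[331. 237.]]
small_round 0.66 [ 0.444 -0.284  0.046] [[395. 224.]]
big_round_key_top 0.65 [ 0.614 -0.006  0.056] [[299. 163.]]
big_round_key_top 0.24 [0.474 0.04  0.039] [[281. 211.]]
cup_white 0.86 [ 0.56  -0.179  0.074] [[359. 181.]]
cup_yellow 0.8 [0.608 0.119 0.068] [[255. 163.]]
cup_yellow 0.51 [0.474 0.041 0.062] [[280. 210.]]
```

View pics/top.png

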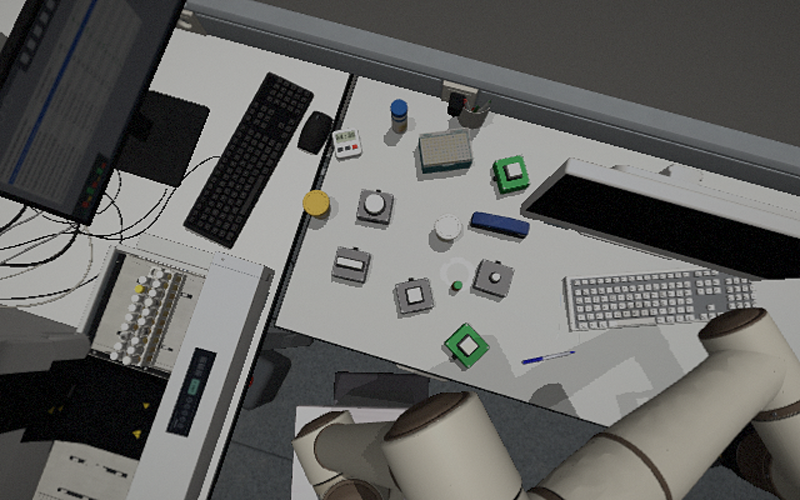

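View pics/side.png

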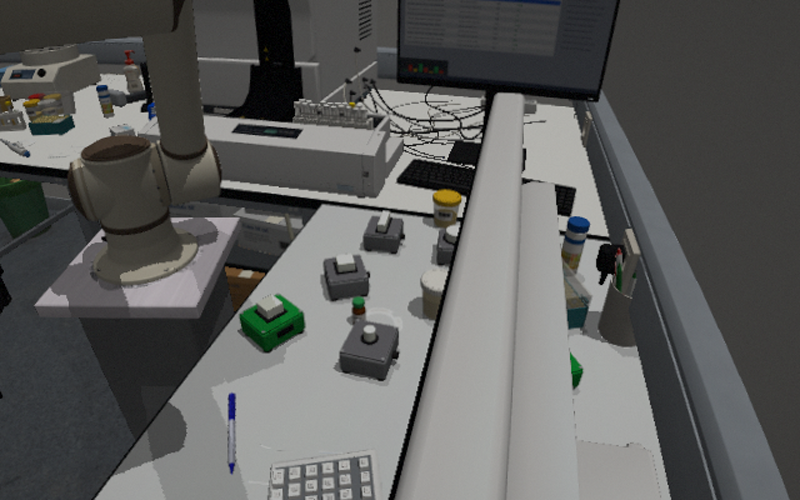

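The top view (shown at 1.25x) has these candidates:
- **Big round:** grey box, (375,204).
- **Bar:** grey box, (351,263).
- **Square:** the only grey box with a square key, (413,295). The two green look-alikes at (511,174) and (466,345) stay untouched.
- **Small round:** grey box, (493,277).
- **Bystanders:** vial at (456,285), white cup at (448,228), yellow cup at (316,204).

A monitor stands at the right.

```bash
python3 - <<'E'
from h import *
p,d=capture('top')
v,u=np.mgrid[0:400,0:640]
W=world('top',np.c_[u.ravel(),v.ravel()],d=d.ravel()).reshape(400,640,3); W[d==0]=np.nan
for n,c in dict(big=(300,163),square=(330,236),bar=(281,210),small=(394,222)).items():
    s=(slice(c[1]-25,c[1]+25),slice(c[0]-25,c[0]+25)); w=W[s];q=p[s].astype(int)
    m=(q.min(2)>150)&(w[...,2]>.05)&(w[...,2]<.075)
    yy,xx=np.nonzero(m); 
    mp=np.array([[xx.mean()+c[0]-25,yy.mean()+c[1]-25]])
    wz=world('top',np.c_[xx+c[0]-25,yy+c[1]-25],z=.062)
    r=cv2.minAreaRect((wz[:,:2]*1000).astype(np.float32))
    g=(w[...,2]>.035)&(w[...,2]<.05)&(np.ptp(q,2)<25)
    b=cv2.minAreaRect(((w[g][:,:2])*1000).astype(np.float32))
    print(n,m.sum(),'z',np.median(w[m][:,2]).round(4),'depth xy',w[m].mean(0).round(4),'px',mp.round(1),'ray',wz.mean(0).round(4),'rect',np.round(r[0]),np.round(r[1]),round(r[2]),'box',np.round(b[0]),np.round(b[1]),round(b[2]))
# monitor footprint
m=(W[...,2]>.12)&(W[...,0]>.1)&(W[...,1]>-.9)
for y0 in np.arange(-.9,.2,.1):
    k=m&(W[...,1]>=y0)&(W[...,1]<y0+.1)&(W[...,0]>.25)
    if k.sum(): print('y',round(y0,1),k.sum(),'x',np.percentile(W[k][:,0],[2,50,98]).round(2),'z',np.percentile(W[k][:,2],[2,50,98]).round(2))
save('crop.png',p,(255,125,435,300),4) if 0 else save('crop.png',p,(250,120,430,300),3.3)
E
```

```text
big 155 z 0.0618 depth xy [ 0.6148 -0.0077  0.0618] px [[299.2 162. ]] ray [ 0.6148 -0.0077  0.062 ] rect [615.  -7.] [36. 40.] 1 box [614.  -8.] [78. 71.] 81
square 100 z 0.0615 depth xy [ 0.4053 -0.1053  0.0616] px [[331.3 235.5]] ray [ 0.4053 -0.1053  0.062 ] rect [ 405. -105.] [28. 27.] 13 box [ 405. -106.] [71. 77.] 13
bar 95 z 0.0611 depth xy [0.4741 0.0437 0.0611] px [[279.2 209.8]] ray [0.474  0.0436 0.062 ] rect [474.  43.] [55. 14.] 79 box [474.  44.] [78. 71.] 79
small 26 z 0.0623 depth xy [ 0.4507 -0.2872  0.0625] px [[396.5 221. ]] ray [ 0.4508 -0.2872  0.062 ] rect [ 451. -287.] [11. 14.] 1 box [ 451. -287.] [78. 70.] 74
y -0.9 2324 x [0.45 0.72 0.76] z [0.13 0.17 0.28]
y -0.8 5043 x [0.46 0.76 0.79] z [0.13 0.25 0.41]
y -0.7 9215 x [0.49 0.79 0.81] z [0.14 0.35 0.51]
y -0.6 10656 x [0.26 0.78 0.84] z [0.14 0.38 0.58]
y -0.5 10989 x [0.25 0.56 0.87] z [0.14 0.39 0.61]
y -0.4 6150 x [0.25 0.86 0.89] z [0.13 0.3  0.61]
y -0.3 3401 x [0.84 0.9  0.92] z [0.13 0.23 0.38]
y -0.2 3658 x [0.25 0.92 0.95] z [0.13 0.24 0.72]
y -0.1 2248 x [0.89 0.95 0.97] z [0.13 0.18 0.3 ]
y -0.0 1822 x [0.92 0.97 1.  ] z [0.13 0.17 0.26]
y 0.1 1449 x [0.94 0.98 1.02] z [0.13 0.17 0.22]
```

View pics/crop.png

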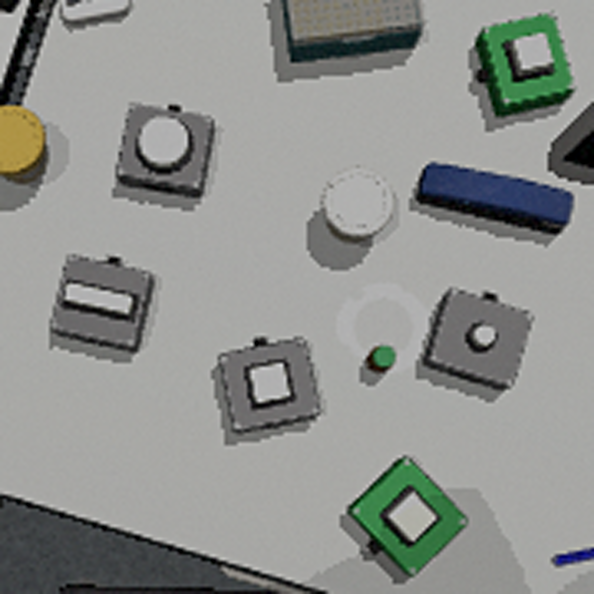

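The key tops measure 61–62 mm high and the boxes about 70 x 78 mm, so the finds agree with the description. I'm closing the fingers and going round the monitor to above the large key.

{"fn": "arm_command", "kwargs": {"rows": [{"fingers": 0, "travel": [-1.2, 1.5, 0], "roll": 2.5}, {"fingers": 0, "travel": [-3.4, 4.2, 0], "roll": 5}, {"fingers": 0, "travel": [-5.8, 7.2, 0], "roll": 7.5}, {"fingers": 0, "travel": [-8.3, 10.4, 0], "roll": 10}, {"fingers": 0, "travel": [-10.8, 13.6, 0], "roll": 12.5}, {"fingers": 0, "travel": [-13.3, 16.8, 0], "roll": 15}, {"fingers": 0, "travel": [-15.8, 20, 0], "roll": 17.5}, {"fingers": 0, "travel": [-18.3, 23, 0], "roll": 20}, {"fingers": 0, "travel": [-20.8, 26, 0], "roll": 22.5}, {"fingers": 0, "travel": [-22.3, 28, 0], "roll": 25}]}}

```text
time_s: 1.7
tcp_pos: [0.3012, -0.2782, 0.234]
ee_rot: [[-0.982, 0.189, 0.001], [0.189, 0.982, -0.0], [-0.001, -0.0, -1.0]]
wrist_force: [0.3, 0.2, -0.3]
gripper_width: 0.169
```

```bash
python3 - <<'E'
from h import *
s=sense();R=s['ee_rot'];print(s['tcp_pos'].round(4),R.round(3).tolist(),s['wrist_force'].round(2),s['gripper_width'])
print('above big @z.2',(R.T@(np.array([.6148,-.0077,.15])-s['tcp_pos'])*100).round(2))
E
```

```text
[ 0.3012 -0.2782  0.234 ] [[-0.982, 0.189, 0.001], [0.189, 0.982, -0.0], [-0.001, -0.0, -1.0]] [ 0.25  0.24 -0.31] 0.16947738619908823
above big @z.2 [-25.69  32.48   8.43]
```

{"fn": "arm_command", "kwargs": {"rows": [{"fingers": 0, "travel": [-1.3, 1.6, 0], "roll": 0}, {"fingers": 0, "travel": [-3.9, 4.9, 0], "roll": 0}, {"fingers": 0, "travel": [-6.8, 8.6, 1], "roll": 0}, {"fingers": 0, "travel": [-9.8, 12.4, 2], "roll": 0}, {"fingers": 0, "travel": [-12.8, 16.2, 3], "roll": 0}, {"fingers": 0, "travel": [-15.8, 20, 4], "roll": 0}, {"fingers": 0, "travel": [-18.8, 23.8, 5], "roll": 0}, {"fingers": 0, "travel": [-21.8, 27.6, 6.5], "roll": 0}, {"fingers": 0, "travel": [-24.4, 30.9, 7.5], "roll": 0}, {"fingers": 0, "travel": [-25.7, 32.5, 8.4], "roll": 0}]}}

```text
time_s: 2.7
tcp_pos: [0.6166, -0.0068, 0.1485]
ee_rot: [[-0.983, 0.186, 0.001], [0.186, 0.983, -0.0], [-0.001, 0.0, -1.0]]
wrist_force: [-0.5, 0.3, -0.0]
gripper_width: 0.004
```

```bash
python3 - <<'E'
from h import *
s=sense();R=s['ee_rot'];print(s['tcp_pos'].round(4),s['wrist_force'].round(2),s['gripper_width'])
p,d=capture('wrist');q=p.copy()
tip=project('wrist',s['tcp_pos']+R[:,2]*.011,s)[0]
key=project('wrist',[.6148,-.0077,.062],s)[0]
print('tip px',tip,'key px',key)
cv2.circle(q,tuple(int(a) for a in key),4,(255,0,0),1);cv2.circle(q,tuple(int(a) for a in tip),4,(0,0,255),1)
save('w1.png',q)
print([(round(r['p'],2),np.round(r['position'],4)) for r in search_frame('wrist','big_round_key_top')[:3]])
for r in cut_out('wrist','big_round_key_top')[:2]:
    yy,xx=np.nonzero(r['mask']);print(r['p'],r['mask'].sum(),xx.mean(),yy.mean())
E
```

```text
[ 0.6166 -0.0068  0.1485] [-0.54  0.31 -0.05] 0.003838768738392245
tip px [314.60694322 254.95927898] key px [312.8718275  205.03987487]
[(0.67, array([ 0.6131, -0.008 ,  0.0619]))]
0.69 2963 314.15491056361793 200.73101586230172
```

View pics/w1.png

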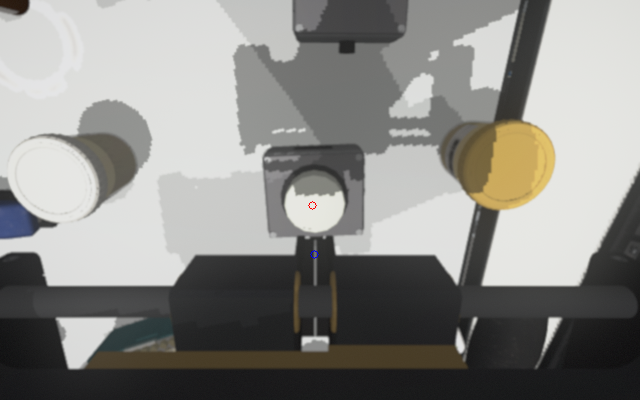

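The wrist view shows the large round key at (314,202), against a predicted (313,205), so the position agrees to about 2 mm. The gripper body will pass well above the cups. I'm going down to just above the key.

{"fn": "arm_command", "kwargs": {"rows": [{"fingers": 0, "travel": [0.1, -0.1, 1], "roll": 0}, {"fingers": 0, "travel": [0.2, -0.15, 2.5], "roll": 0}, {"fingers": 0, "travel": [0.2, -0.15, 4.2], "roll": 0}, {"fingers": 0, "travel": [0.2, -0.15, 5.6], "roll": 0}, {"fingers": 0, "travel": [0.2, -0.15, 6.6], "roll": 0}, {"fingers": 0, "travel": [0.2, -0.15, 7], "roll": 0}, {"fingers": 0, "travel": [0.2, -0.15, 7], "roll": 0}, {"fingers": 0, "travel": [0.2, -0.15, 7], "roll": 0}]}}

```text
time_s: 3.65
tcp_pos: [0.6124, -0.0104, 0.0801]
ee_rot: [[-0.982, 0.188, 0.001], [0.188, 0.982, 0.0], [-0.001, 0.0, -1.0]]
wrist_force: [0.1, 0.2, 0.3]
gripper_width: 0.003
```

{"fn": "arm_command", "kwargs": {"rows": [{"fingers": 0, "travel": [-0.1, 0.15, 0.4], "roll": 0}, {"fingers": 0, "travel": [-0.15, 0.2, 0.8], "roll": 0}, {"fingers": 0, "travel": [-0.15, 0.2, 1.1], "roll": 0}, {"fingers": 0, "travel": [-0.15, 0.2, 1.4], "roll": 0}, {"fingers": 0, "travel": [-0.15, 0.2, 1.7], "roll": 0}, {"fingers": 0, "travel": [-0.15, 0.2, 1.9], "roll": 0}, {"fingers": 0, "travel": [-0.15, 0.2, 2.0], "roll": 0}, {"fingers": 0, "travel": [-0.15, 0.2, 2.0], "roll": 0}, {"fingers": 0, "travel": [-0.15, 0.2, 2.0], "roll": 0}]}}

```text
time_s: 4.55
tcp_pos: [0.6143, -0.0085, 0.0602]
ee_rot: [[-0.982, 0.188, 0.001], [0.188, 0.982, 0.0], [-0.001, 0.0, -1.0]]
wrist_force: [0.0, 0.5, 4.4]
gripper_width: 0.007
```

{"fn": "arm_command", "kwargs": {"rows": [{"fingers": 0, "travel": [0, 0, 0.1], "roll": 0}, {"fingers": 0, "travel": [0, 0, 0.2], "roll": 0}, {"fingers": 0, "travel": [0, 0, 0.2], "roll": 0}, {"fingers": 0, "travel": [0, 0, 0.2], "roll": 0}]}}

```text
time_s: 4.95
tcp_pos: [0.6143, -0.0085, 0.0585]
ee_rot: [[-0.982, 0.188, 0.001], [0.188, 0.982, 0.0], [-0.001, 0.0, -1.0]]
wrist_force: [-0.1, 2.1, 6.7]
gripper_width: 0.008
```

The extra 2 mm added about 2 N, so the key is against its stop. I'm lifting straight up and checking.

{"fn": "arm_command", "kwargs": {"rows": [{"fingers": 0, "travel": [0, 0, -0.5], "roll": 0}, {"fingers": 0, "travel": [0, 0, -1.5], "roll": 0}, {"fingers": 0, "travel": [0, 0, -3.5], "roll": 0}, {"fingers": 0, "travel": [0, 0, -6], "roll": 0}, {"fingers": 0, "travel": [0, 0, -8], "roll": 0}, {"fingers": 0, "travel": [0, 0, -9], "roll": 0}, {"fingers": 0, "travel": [0, 0, -9], "roll": 0}, {"fingers": 0, "travel": [0, 0, -9], "roll": 0}]}}

```text
time_s: 5.75
tcp_pos: [0.6129, -0.0088, 0.1465]
ee_rot: [[-0.982, 0.189, -0.002], [0.189, 0.982, 0.0], [0.002, -0.0, -1.0]]
wrist_force: [0.1, -0.8, -0.1]
gripper_width: 0.007
```

```bash
cat >> h.py <<'E'
def keyz(name,xy,st=None,r=.012,lo=.048):
    p,d=capture(name);v,u=np.mgrid[0:400,0:640]
    W=world(name,np.c_[u.ravel(),v.ravel()],d=d.ravel(),st=st);W[d.ravel()==0]=np.nan
    k=(np.hypot(W[:,0]-xy[0],W[:,1]-xy[1])<r)&(W[:,2]>lo)&(W[:,2]<.08)&(p.reshape(-1,3).min(1)>110)
    return k.sum(),W[k].mean(0).round(4),np.percentile(W[k][:,2],[10,50,90]).round(4),p
E
python3 - <<'E'
from h import *
s=sense();R=s['ee_rot'];print(s['tcp_pos'].round(4),s['wrist_force'].round(2))
print('wrist',keyz('wrist',(.614,-.008),s)[:3])
print('to square',(R.T@(np.array([.405,-.105,.15])-s['tcp_pos'])*100).round(2))
E
```

```text
[ 0.6129 -0.0088  0.1465] [ 0.05 -0.81 -0.11]
wrist (np.int64(800), array([ 0.6138, -0.008 ,  0.0544]), array([0.0536, 0.0544, 0.0552]))
to square [ 18.59 -13.37  -0.31]
```

The large key's top is at 54.4 mm, which means it is down. On to the square.

{"fn": "arm_command", "kwargs": {"rows": [{"fingers": 0, "travel": [1, -0.7, 0], "roll": 0}, {"fingers": 0, "travel": [3.5, -2.5, 0], "roll": 0}, {"fingers": 0, "travel": [6.5, -4.7, 0], "roll": 0}, {"fingers": 0, "travel": [9.6, -6.9, 0], "roll": 0}, {"fingers": 0, "travel": [12.6, -9.1, 0], "roll": 0}, {"fingers": 0, "travel": [15.6, -11.2, 0], "roll": 0}, {"fingers": 0, "travel": [17.8, -12.8, 0], "roll": 0}, {"fingers": 0, "travel": [18.6, -13.4, 0], "roll": 0}, {"fingers": 0, "travel": [18.6, -13.4, 0], "roll": 0}, {"fingers": 0, "travel": [18.6, -13.4, 0], "roll": 0}]}}

```text
time_s: 6.8
tcp_pos: [0.4067, -0.1052, 0.1477]
ee_rot: [[-0.982, 0.188, 0.001], [0.188, 0.982, -0.0], [-0.001, 0.0, -1.0]]
wrist_force: [-0.1, 0.2, -0.7]
gripper_width: 0.004
```

```bash
python3 - <<'E'
from h import *
s=sense();R=s['ee_rot'];print(s['tcp_pos'].round(4),s['wrist_force'].round(2))
n,m,z,p=keyz('wrist',(.405,-.105),s,r=.025,lo=.056)
print('wrist',n,m,z);save('w2.png',p)
print('to square',(R.T@(np.array([.405,-.105,.08])-s['tcp_pos'])*100).round(2))
E
```

```text
[ 0.4067 -0.1052  0.1477] [-0.13  0.23 -0.72]
wrist 1620 [ 0.4044 -0.1046  0.0617] [0.0608 0.0617 0.0626]
to square [ 0.18 -0.02  6.77]
```

View pics/w2.png

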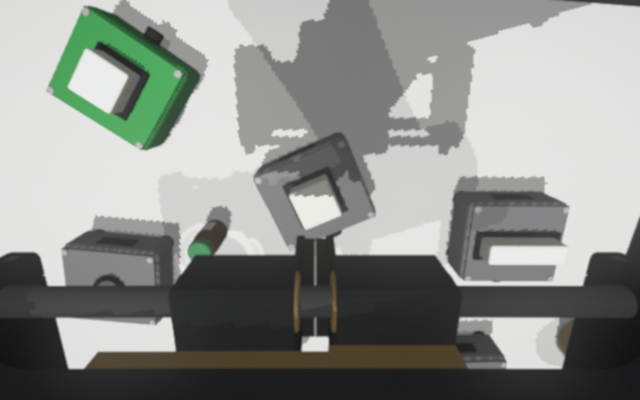

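The grey square key is centred at (315,205) in front of the fingertips. The green look-alike is away to the left at (100,80).

{"fn": "arm_command", "kwargs": {"rows": [{"fingers": 0, "travel": [0.1, 0, 1.2], "roll": 0}, {"fingers": 0, "travel": [0.15, 0, 3.2], "roll": 0}, {"fingers": 0, "travel": [0.15, 0, 5.2], "roll": 0}, {"fingers": 0, "travel": [0.15, 0, 6.5], "roll": 0}, {"fingers": 0, "travel": [0.15, 0, 6.9], "roll": 0}, {"fingers": 0, "travel": [0.15, 0, 6.9], "roll": 0}]}}

```text
time_s: 7.45
tcp_pos: [0.4049, -0.1047, 0.078]
ee_rot: [[-0.982, 0.188, -0.001], [0.188, 0.982, -0.0], [0.001, -0.001, -1.0]]
wrist_force: [-0.9, 0.0, 0.4]
gripper_width: 0.004
```

{"fn": "arm_command", "kwargs": {"rows": [{"fingers": 0, "travel": [0, 0, 0.4], "roll": 0}, {"fingers": 0, "travel": [0, 0, 0.8], "roll": 0}, {"fingers": 0, "travel": [0, 0, 1.1], "roll": 0}, {"fingers": 0, "travel": [0, 0, 1.4], "roll": 0}, {"fingers": 0, "travel": [0, 0, 1.7], "roll": 0}, {"fingers": 0, "travel": [0, 0, 1.9], "roll": 0}, {"fingers": 0, "travel": [0, 0, 2.0], "roll": 0}, {"fingers": 0, "travel": [0, 0, 2.0], "roll": 0}, {"fingers": 0, "travel": [0, 0, 2.0], "roll": 0}]}}

```text
time_s: 8.35
tcp_pos: [0.4054, -0.1049, 0.0591]
ee_rot: [[-0.982, 0.188, 0.002], [0.188, 0.982, 0.0], [-0.002, 0.0, -1.0]]
wrist_force: [0.3, 3.0, 6.0]
gripper_width: 0.008
```

{"fn": "arm_command", "kwargs": {"rows": [{"fingers": 0, "travel": [0, 0, 0.1], "roll": 0}, {"fingers": 0, "travel": [0, 0, 0.1], "roll": 0}]}}

```text
time_s: 8.55
tcp_pos: [0.4054, -0.1048, 0.0581]
ee_rot: [[-0.982, 0.188, 0.002], [0.188, 0.982, 0.0], [-0.002, 0.0, -1.0]]
wrist_force: [-0.2, 2.6, 6.3]
gripper_width: 0.007
```

{"fn": "arm_command", "kwargs": {"rows": [{"fingers": 0, "travel": [0, 0, -0.5], "roll": 0}, {"fingers": 0, "travel": [0, 0, -1.5], "roll": 0}, {"fingers": 0, "travel": [0, 0, -3.5], "roll": 0}, {"fingers": 0, "travel": [0, 0, -6], "roll": 0}, {"fingers": 0, "travel": [0, 0, -8], "roll": 0}, {"fingers": 0, "travel": [0, 0, -9], "roll": 0}, {"fingers": 0, "travel": [0, 0, -9], "roll": 0}, {"fingers": 0, "travel": [0, 0, -9], "roll": 0}]}}

```text
time_s: 9.35
tcp_pos: [0.4034, -0.105, 0.1468]
ee_rot: [[-0.982, 0.189, -0.002], [0.189, 0.982, 0.0], [0.002, -0.0, -1.0]]
wrist_force: [0.9, 0.1, -0.6]
gripper_width: 0.005
```

```bash
python3 - <<'E'
from h import *
s=sense();R=s['ee_rot'];print(s['tcp_pos'].round(4),s['wrist_force'].round(2))
print('square',keyz('wrist',(.4045,-.105),s)[:3])
print('to bar',(R.T@(np.array([.474,.0436,.15])-s['tcp_pos'])*100).round(2), np.degrees(np.arctan2(R[1,1],R[0,1])))
E
```

```text
[ 0.4034 -0.105   0.1468] [ 0.85  0.07 -0.58]
square (np.int64(797), array([ 0.4043, -0.105 ,  0.0544]), array([0.0535, 0.0544, 0.0552]))
to bar [-4.13 15.93 -0.33] 79.10972120150177
```

The square key's top is at 54.4 mm, so it is down. Now the bar; the tool's y axis at 79° already runs along it.

{"fn": "arm_command", "kwargs": {"rows": [{"fingers": 0, "travel": [-0.3, 1, 0], "roll": 0}, {"fingers": 0, "travel": [-0.9, 3.5, 0], "roll": 0}, {"fingers": 0, "travel": [-1.8, 7, 0], "roll": 0}, {"fingers": 0, "travel": [-2.7, 10.4, 0], "roll": 0}, {"fingers": 0, "travel": [-3.5, 13.4, 0], "roll": 0}, {"fingers": 0, "travel": [-4, 15.4, 0], "roll": 0}, {"fingers": 0, "travel": [-4.1, 15.9, 0], "roll": 0}, {"fingers": 0, "travel": [-4.1, 15.9, 0], "roll": 0}, {"fingers": 0, "travel": [-4.1, 15.9, 0], "roll": 0}]}}

```text
time_s: 10.3
tcp_pos: [0.4738, 0.043, 0.1469]
ee_rot: [[-0.982, 0.189, -0.002], [0.189, 0.982, -0.001], [0.002, -0.001, -1.0]]
wrist_force: [-0.5, 0.5, 0.8]
gripper_width: 0.009
```

```bash
python3 - <<'E'
from h import *
s=sense();R=s['ee_rot'];print(s['tcp_pos'].round(4),s['wrist_force'].round(2))
n,m,z,p=keyz('wrist',(.474,.0436),s,r=.035,lo=.056)
print('wrist',n,m,z)
print('to bar',(R.T@(np.array([m[0],m[1],.08])-s['tcp_pos'])*100).round(2))
E
```

```text
[0.4738 0.043  0.1469] [-0.52  0.53  0.85]
wrist 1689 [0.4734 0.0441 0.0614] [0.0604 0.0614 0.0623]
to bar [0.05 0.1  6.69]
```

{"fn": "arm_command", "kwargs": {"rows": [{"fingers": 0, "travel": [0, 0.05, 1.2], "roll": 0}, {"fingers": 0, "travel": [0, 0.05, 3.2], "roll": 0}, {"fingers": 0, "travel": [0, 0.05, 5.2], "roll": 0}, {"fingers": 0, "travel": [0, 0.05, 6.4], "roll": 0}, {"fingers": 0, "travel": [0, 0.05, 6.8], "roll": 0}, {"fingers": 0, "travel": [0, 0.05, 6.8], "roll": 0}]}}

```text
time_s: 10.95
tcp_pos: [0.4743, 0.0432, 0.0793]
ee_rot: [[-0.982, 0.189, -0.001], [0.189, 0.982, -0.001], [0.001, -0.001, -1.0]]
wrist_force: [0.3, -0.2, 0.9]
gripper_width: 0.006
```

{"fn": "arm_command", "kwargs": {"rows": [{"fingers": 0, "travel": [0, 0, 0.4], "roll": 0}, {"fingers": 0, "travel": [0, 0, 0.8], "roll": 0}, {"fingers": 0, "travel": [0, 0, 1.1], "roll": 0}, {"fingers": 0, "travel": [0, 0, 1.4], "roll": 0}, {"fingers": 0, "travel": [0, 0, 1.7], "roll": 0}, {"fingers": 0, "travel": [0, 0, 1.9], "roll": 0}, {"fingers": 0, "travel": [0, 0, 2.1], "roll": 0}, {"fingers": 0, "travel": [0, 0, 2.1], "roll": 0}, {"fingers": 0, "travel": [0, 0, 2.1], "roll": 0}]}}

```text
time_s: 11.85
tcp_pos: [0.4752, 0.0441, 0.059]
ee_rot: [[-0.982, 0.188, 0.001], [0.188, 0.982, 0.0], [-0.001, 0.0, -1.0]]
wrist_force: [-0.8, -0.6, 6.7]
gripper_width: 0.007
```

6.7 N, so the bar is home. I'm lifting clear.

{"fn": "arm_command", "kwargs": {"rows": [{"fingers": 0, "travel": [0, 0, -0.5], "roll": 0}, {"fingers": 0, "travel": [0, 0, -1.5], "roll": 0}, {"fingers": 0, "travel": [0, 0, -3.5], "roll": 0}, {"fingers": 0, "travel": [0, 0, -6], "roll": 0}, {"fingers": 0, "travel": [0, 0, -9], "roll": 0}, {"fingers": 0, "travel": [0, 0, -12], "roll": 0}, {"fingers": 0, "travel": [0, 0, -14], "roll": 0}, {"fingers": 0, "travel": [0, 0, -15], "roll": 0}, {"fingers": 0, "travel": [0, 0, -15], "roll": 0}, {"fingers": 0, "travel": [0, 0, -15], "roll": 0}]}}

```text
time_s: 12.85
tcp_pos: [0.4738, 0.0438, 0.2075]
ee_rot: [[-0.982, 0.189, -0.002], [0.189, 0.982, -0.0], [0.002, -0.001, -1.0]]
wrist_force: [0.3, -1.2, 0.3]
gripper_width: 0.001
```

```bash
python3 - <<'E'
from h import *
s=sense();print(s['time_s'],s['tcp_pos'].round(4),s['wrist_force'].round(2))
p0=None
for n,xy in dict(big=(.614,-.008),square=(.405,-.105),bar=(.474,.044),small=(.4507,-.2872)).items():
    r=.008 if n in('bar','small') else .012
    for c in('wrist','top'):
        k=keyz(c,xy,s,r=r)
        print(n,c,k[:3])
        if c=='top':p0=k[3]
save('end.png',p0,(240,110,440,310),3)
E
```

```text
12.85 [0.4738 0.0438 0.2075] [ 0.32 -1.17  0.27]h.py:27: RuntimeWarning: Mean of empty slice.
  return k.sum(),W[k].mean(0).round(4),np.percentile(W[k][:,2],[10,50,90]).round(4),p
  ret = um.true_divide(
Traceback (most recent call last):
  File "h.py", line 27, in keyz
    return k.sum(),W[k].mean(0).round(4),np.percentile(W[k][:,2],[10,50,90]).round(4),p
                                         ~~~~~~~~~~~~~^^^^^^^^^^^^^^^^^^^^^^
IndexError: index -1 is out of bounds for axis 0 with size 0
```

The large key is out of the wrist view here, so I'm backing the arm off for the top camera.

{"fn": "arm_command", "kwargs": {"rows": [{"fingers": 0, "travel": [0.3, -1, -1], "roll": 0}, {"fingers": 0, "travel": [1.2, -4, -2], "roll": 0}, {"fingers": 0, "travel": [2.5, -8, -3], "roll": 0}, {"fingers": 0, "travel": [3.8, -12, -3], "roll": 0}, {"fingers": 0, "travel": [5.1, -16, -3], "roll": 0}, {"fingers": 0, "travel": [6.4, -20, -3], "roll": 0}, {"fingers": 0, "travel": [7.6, -24, -3], "roll": 0}, {"fingers": 0, "travel": [8.9, -28, -3], "roll": 0}, {"fingers": 0, "travel": [10.2, -32, -3], "roll": 0}, {"fingers": 0, "travel": [11, -35, -3], "roll": 0}]}}

```text
time_s: 13.9
tcp_pos: [0.2984, -0.2806, 0.2386]
ee_rot: [[-0.982, 0.19, -0.001], [0.19, 0.982, 0.0], [0.001, 0.0, -1.0]]
wrist_force: [0.8, -0.3, -0.8]
gripper_width: 0.006
```

```bash
python3 - <<'E'
from h import *
s=sense();print(s['time_s'],s['tcp_pos'].round(4),s['wrist_force'].round(2))
for n,xy in dict(big=(.614,-.008),square=(.405,-.105),bar=(.474,.044),small=(.4507,-.2872)).items():
    for c in('wrist','top'):
        try:
            k=keyz(c,xy,s,r=.008 if n in('bar','small') else .012); print(n,c,k[:3])
        except IndexError: print(n,c,'not seen')
p,d=capture('top');save('end.png',p,(240,110,440,310),3)
for l in('big_round','square','bar','small_round','cup_white','cup_yellow','vial'):
    print(l,[(round(r['p'],2),np.round(r['position'],3).tolist()) for r in search_frame('top',l)[:3]])
E
```

```text
13.9 [ 0.2984 -0.2806  0.2386] [ 0.84 -0.26 -0.85]
big wrist not seen
big top (np.int64(53), array([ 0.6139, -0.0082,  0.0549]), array([0.0528, 0.0549, 0.057 ]))
square wrist (np.int64(381), array([ 0.4049, -0.1051,  0.0549]), array([0.054 , 0.0549, 0.0558]))
square top not seen
bar wrist not seen
bar top (np.int64(24), array([0.4744, 0.0443, 0.0548]), array([0.0526, 0.0547, 0.0577]))
small wrist not seen
small top (np.int64(26), array([ 0.4508, -0.2873,  0.0619]), array([0.0589, 0.062 , 0.0642]))
big_round [(0.55, [0.611, -0.008, 0.04])]
square [(0.69, [0.693, -0.328, 0.042]), (0.51, [0.265, -0.218, 0.042])]
bar [(0.91, [0.474, 0.042, 0.04])]
small_round [(0.73, [0.447, -0.289, 0.05]), (0.33, [0.617, -0.006, 0.052])]
cup_white [(0.77, [0.561, -0.177, 0.073])]
cup_yellow [(0.98, [0.609, 0.12, 0.065])]
vial [(0.38, [0.608, 0.118, 0.069])]h.py:27: RuntimeWarning: Mean of empty slice.
  return k.sum(),W[k].mean(0).round(4),np.percentile(W[k][:,2],[10,50,90]).round(4),p
  ret = um.true_divide(
```

View pics/end.png

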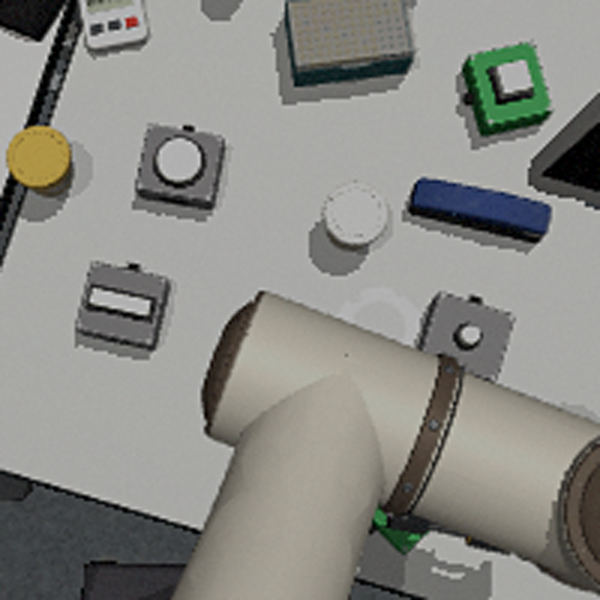

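```bash
python3 -c "
from station import *
print(finish_job())"
```

```text
the job is handed in; nothing more can be done
None
```

I pressed the large round, square and bar keys in that order with closed fingertips, and handed the job in at about 14.5 s with the arm clear of everything.

- **Fully down:** final press forces were 6.7 N (large round), 6.3 N (square) and 6.7 N (bar). That is well above the 3 N the keys resist with, so each was against its stop.
- **Key heights afterwards:** the tops read 54.9 mm (large round), 54.9 mm (square) and 54.8 mm (bar) against a nominal 54 mm. Close up, right after pressing, the large round and square read 54.4 mm. I had no close-up reading of the bar.
- **Small round key:** still up at 61.9 mm.
- **Boxes and cups:** the boxes and both cups are where they were, to within 1–4 mm of network scatter. The square box was hidden from the top camera at the end, but the wrist camera found its key in place.
- **Not confirmed:** the vial was hidden behind the arm in the last picture. The network's only "vial" hit (p 0.38) was really the yellow cup. The gripper body never came lower than about 117 mm, well above the 48 mm vial, and the fingers only went low over the keys.
- **Failed check:** one check script stopped with an error because the large key was out of the wrist view. I repeated it after backing the arm off.

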